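# Seat the stencil on the register pin

## Task

Set up the stencilling board for the tag that hangs on its register pin: lay the stencil on the board, flower over the tag and long edge against the metal rail, so that it rides on the pin, then slide it along the rail until its hole finds the pin and it drops. Do it gently, without forcing the stencil or the gripper against the board, rail or pin. Let go and leave the stencil lying flat on the board, and do not disturb the other things on the table.

Things in the scene. Friction and masses are not known exactly. Their poses are not given: they have to be found in the camera images.
- board: Fixed grey stencilling board, 200 mm (x) by 360 mm (y) by 18 mm thick; origin at the centre of its underside. x points to the rail, y along it, z up. The aluminium rail, 20 mm wide, stands 14 mm above the board's top along the whole +x edge; its upright guiding face lies at x = +80 mm. The register pin stands in a slot on the line x = +35 mm.
- slot_mid (a point): Middle of the pin's slot, on the board's top surface, 45 mm from the rail's guiding face; axes as the board's. Steel register pin: 8 mm across, rounded top, 7 mm high above the board, locked on the line x = 0 anywhere from y = -18 to +18 mm; its place is not measured. A paper tag, 60 mm wide, lies flat from the pin to 141 mm towards +y; it is too thin to matter.
- stencil_grip (a point): Centre of the wooden grip in the middle of the stencil: a block 16 mm wide (y), 50 mm long (x), 26 mm high; this point is half-way up it, 18 mm above the plate's underside. The stencil: a loose brown hardboard plate, 90 mm (x) by 200 mm (y) by 5 mm, about 0.12 kg, flat on the table at the start. y points to its flower end, z up. Seated, its axes match the board's.
- stencil_hole (a point): Centre of the stencil's round 10 mm register hole, on the plate's underside: 50 mm from the grip towards -y, 45 mm from either long edge, 50 mm from the -y end; axes as stencil_grip. Riding on the pin the plate leans by up to 0.08 rad; let loose over the pin it drops by its own weight, and the pin then stops it from sliding on. The flower cut-outs in the +y half are not for the pin.
- tube: White paint tube, 105 mm long, 16 mm thick, lying on the board's front part, away from the rail; origin at the middle of its underside. Leave it.
- tube_b: White paint tube, 105 mm long, lying on the table; origin at the middle of its underside. Leave it.
- bottle: Dark green glass bottle, 62 mm across, 250 mm high, upright; origin at its foot. Leave it.
- saucer: White saucer, 124 mm across, 18 mm high; origin at its foot. Leave it.
- cap: Black bottle cap, 28 mm across, 16 mm high, on the table; origin at its foot. Leave it.
- brush: Thin paint brush, 190 mm long, lying on the table; origin at the middle of its underside. Leave it.
- sponge: Yellow sponge, 75 x 50 x 28 mm, on the table; origin at the middle of its underside. Leave it.
- water_cup: Clear water cup, 74 mm across, 95 mm high; origin at its foot. Leave it.

How it is judged:
By the outcome, as a careful person would: the job done as asked, in the order asked, and still so for the second after the job is handed in, with the robot touching nothing.
It also fails if it takes over 45 s, if anything falls off the work surface, if the arm or the gripper's body presses on something with over 40 N, if the wrist force passes 120 N, or if a joint passes its speed limit or range.

## Robot

A 6-joint arm with a two-finger parallel gripper is mounted at the origin on the work surface. World frame = base frame: x ahead of the robot, y to its left, z up, the work surface at z = 0. Lengths are in m, angles in rad, forces in N, time in s.
With the tool pointing down it reaches from about 0.275 to 0.75 m from the base axis. Payload 10.2 kg.
Tool frame: the origin (TCP) lies midway between the tips of the shut fingers; the grasp point (between the pads) lies 19 mm behind it (env.hold_point_z is the distance from the TCP to the grasp point, in m); z points along the fingers, y is the line along which they close (so a half turn about z gives the same grasp; the last joint's range is limited). The gripper opens to 85 mm and grips with 20 to 120 N. Pads are 22 mm wide; open, the fingers measure 114 mm over their backs; the gripper's body (76 mm by 85 mm) begins 54 mm behind the grasp point. The pads swing forward as they close: fully open they stand 13 mm farther back than shut.
Start: joints at [-1.424, 0.313, 1.498, -0, 1.331, -0.223], TCP at [0.19, -0.49, 0.231] pointing down, gripper open.
Joint ranges: [-2.94, 2.94], [-0.97, 2.17], [0.19, 2.56], [-1.23, 4.37], [0.02, 3.11], [-2.88, 2.88]. Speed limits (rad/s): [2.39, 2.39, 3.01, 3.14, 3.14, 3.14].

## Interface

Orientations are given as a unit quaternion [x, y, z, w].
In Python, from bench import env, kinematics, monitor, eyes, job gives the robot as it stands. The module is installed in compiled form; this text tells all that it offers. Calls block until the motion is done:
- env.reach(position, orientation): joint-space move of the TCP to a pose.
- env.movel(position, velocity=0.15, frame=None, guard=None): straight line of the TCP; frame=None keeps the orientation; velocity is the mean speed in m/s. With guard (N) it stops when the force on the tool has changed by that much, and returns True; else False.
- env.set_joints(angles): joint-space move.
- env.release() and env.close_gripper(effort=None): open the fingers fully, or close them until they stop; effort is the grip in N (None keeps the last).
- env.hold(seconds).
- kinematics.ik(position, orientation): joint angles nearest the present ones, or None.
- monitor.sense(): the state.
- eyes.grab_frame(name): name is "scene" or "top" or "wrist"; returns a dict with "frame" (400x640x3 uint8, red, green, blue), "mtx" (3x3 intrinsics, pixels), "k1" (the pictures are not rectified: a ray, as slopes to the right and down, at radius r is drawn at 1 + k1 r^2 times it, then the intrinsics apply), "view" (4x4, takes a point from world to camera coordinates). Camera axes: x right, y down, z forward; pixel columns grow to the right and rows downward; lengths in m; the calibration is good to about 2 mm. A picture is of the moment at which its call begins. There is no depth.
A pose or a line that the arm cannot do raises env.MotionError and nothing moves.
- job.hand_in(): hands the job in; it is judged then, once.
The state is a dict: "clock": time; "joints": joint angles; "qvel": joint speeds; "joint_efforts": joint torques, N m; "position": TCP position; "ee_rot": TCP orientation; "contact_force": force on the tool from outside, world axes, zero at the start; "ft_torque": the same for the moment, N m; "finger_gap": opening from 0.0 (shut) to 1.0 (fully open); "gripper_force": force on a finger pad.
Only numpy, scipy, OpenCV 4.12 (cv2) and the standard library are available. Lean on these libraries where they do the work, as an engineer would, in place of code of your own. Each camera call takes 0.05 s, during which the arm holds its last target. There are 200 camera calls.

## Working session

There is one attempt and no reset: what is moved stays moved. The work goes in short steps, each a Python script; the robot and the scene stay as the last script left them, time stands still between calls to the robot, and variables do not carry over. Pictures are saved under pics/ and viewed, at most 11 in all, crops included, and the job is handed in when it is done.

```bash
mkdir -p pics; cat > h.py <<'E'
import numpy as np, cv2
from bench import env, kinematics, monitor, eyes, job
def grab(n,fn=None):
    f=eyes.grab_frame(n)
    if fn: cv2.imwrite('pics/'+fn,f['frame'][:,:,::-1]); np.savez('pics/'+fn[:-4]+'.npz',**f)
    return f
def rays(f,px):
    K=np.array(f['mtx'],float);px=np.atleast_2d(np.array(px,float)).reshape(-1,1,2)
    u=cv2.undistortPoints(px,K,np.array([float(f['k1']),0,0,0,0])).reshape(-1,2)
    V=np.array(f['view']);R,t=V[:3,:3],V[:3,3]
    d=np.c_[u,np.ones(len(u))]@R
    return -R.T@t,d
def onz(f,px,z):
    c,d=rays(f,px); return c+d*((z-c[2])/d[:,2])[:,None]
def proj(f,P):
    V=np.array(f['view']);p=cv2.projectPoints(np.atleast_2d(np.array(P,float)),cv2.Rodrigues(V[:3,:3])[0],V[:3,3],np.array(f['mtx'],float),np.array([float(f['k1']),0,0,0,0]))[0]
    return p.reshape(-1,2)
def tri(fs,pxs):
    A=np.zeros((3,3));b=np.zeros(3)
    for f,p in zip(fs,pxs):
        c,d=rays(f,p);d=d[0]/np.linalg.norm(d[0]);M=np.eye(3)-np.outer(d,d);A+=M;b+=M@c
    return np.linalg.solve(A,b)
class L(dict): pass
def load(fn): 
    z=np.load('pics/'+fn); return {k:z[k] for k in z.files}
def down(a):  # tool y axis at world angle a, z down
    from scipy.spatial.transform import Rotation as R
    y=np.array([np.cos(a),np.sin(a),0]);z=np.array([0,0,-1.]);x=np.cross(y,z)
    return R.from_matrix(np.c_[x,y,z]).as_quat()
E
python3 - <<'E'
from h import *
for n in('scene','top'):
    f=grab(n,n+'0.png'); c,_=rays(f,[320,200]); print(n,c,onz(f,[[0,0],[639,0],[639,399],[0,399]],0).round(3).tolist())
s=monitor.sense();print(s['clock'],s['position'],s['ee_rot'],s['contact_force'])
E
```

```text
scene [1.36705842 0.15708761 0.72034363] [[-1.537, -3.067, 0.0], [-2.122, 1.773, 0.0], [0.94, 0.634, 0.0], [1.164, -0.478, 0.0]]
top [ 0.37931601 -0.01065785  1.53485238] [[1.307, 1.192, 0.0], [1.287, -1.073, 0.0], [-0.043, -0.959, 0.0], [-0.059, 1.06, 0.0]]
0.1 [ 0.18970032 -0.4893044   0.23081662] [ 9.82958289e-01  1.83827901e-01  3.77323130e-05 -5.51466911e-04] [ 0.31333989 -0.28736642 -0.20439287]
```

View pics/scene0.png

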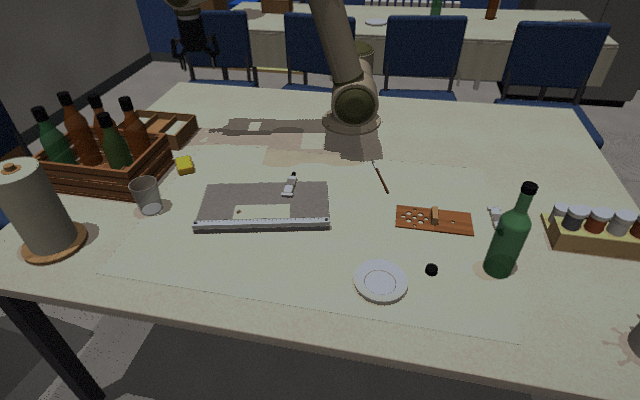

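View pics/top0.png

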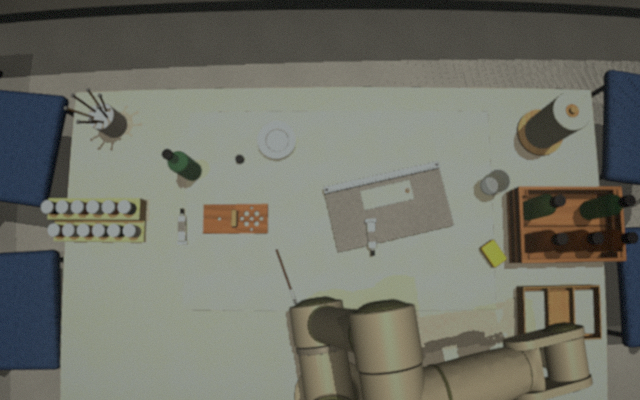

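The scene view shows the board (195–330, 180–232) with the rail on its near side, and the stencil at (434,220). In the top view the stencil is at (236,219) with its flower end to the right. The board is at (388,207), rail along (325,190)–(437,165), pin dot near (407,190), and the tag runs left from it. So the stencil has to turn by about 180°. The tube lies on the board at (370,235).

```bash
cat > m.py <<'E'
from h import *
f=load('top0.npz');g=load('scene0.npz')
def blob(f,lo,hi,roi):
    h=cv2.cvtColor(f['frame'],cv2.COLOR_RGB2HSV);m=cv2.inRange(h,lo,hi);k=np.zeros_like(m);k[roi[1]:roi[3],roi[0]:roi[2]]=1;m*=k
    m=cv2.morphologyEx(m,cv2.MORPH_CLOSE,np.ones((5,5)))
    return max(cv2.findContours(m,0,2)[0],key=cv2.contourArea)
hsv=cv2.cvtColor(f['frame'],cv2.COLOR_RGB2HSV);hs=cv2.cvtColor(g['frame'],cv2.COLOR_RGB2HSV)
print('board',hsv[215,350],'table',hsv[230,300],'sten',hsv[210,215],'grip',hsv[218,235],'tag',hsv[195,385],'rail',hsv[175,390])
for ff,roi,n in((f,(190,190,285,250),'top'),(g,(380,190,490,250),'scene')):
    c=blob(ff,(3,120,50),(22,255,255),roi); r=cv2.minAreaRect(c); q=cv2.approxPolyDP(c,4,True)[:,0]
    print(n,'stencil',r,q.tolist()); print(onz(ff,q,.005).round(4).tolist())
P=onz(f,blob(f,(3,120,50),(22,255,255),(190,190,285,250))[:,0],.005)[:,:2]
print('world rect',cv2.minAreaRect(P.astype(np.float32)*1000))
for n,fr,(a,b,c,d) in(('t',f,(310,150,460,260)),('s',g,(185,165,340,240))):
    cv2.imwrite(f'pics/b{n}.png',cv2.resize(fr['frame'][b:d,a:c,::-1],None,fx=5,fy=5,interpolation=cv2.INTER_CUBIC))
E
python3 m.py
```

```text
board [ 26  33 124] table [ 53  13 158] sten [ 13 141 137] grip [ 20 106 132] tag [ 42  17 152] rail [ 75  10 155]
top stencil ((235.0, 218.5), (61.99999237060547, 26.999996185302734), -0.0) [[205, 205], [204, 232], [266, 231], [266, 205]]
[[0.5665, 0.3908, 0.005], [0.4832, 0.3913, 0.005], [0.4869, 0.2001, 0.005], [0.5666, 0.2014, 0.005]]
scene stencil ((434.97320556640625, 219.5568084716797), (79.19185638427734, 23.4318904876709), 6.842772960662842) [[397, 205], [396, 226], [473, 235], [469, 213]]
[[0.4904, 0.198, 0.005], [0.5784, 0.1993, 0.005], [0.5759, 0.3938, 0.005], [0.4889, 0.3919, 0.005]]
world rect ((525.1748046875, 296.75811767578125), (83.28620910644531, 193.12136840820312), 0.21846379339694977)
```

View pics/bt.png

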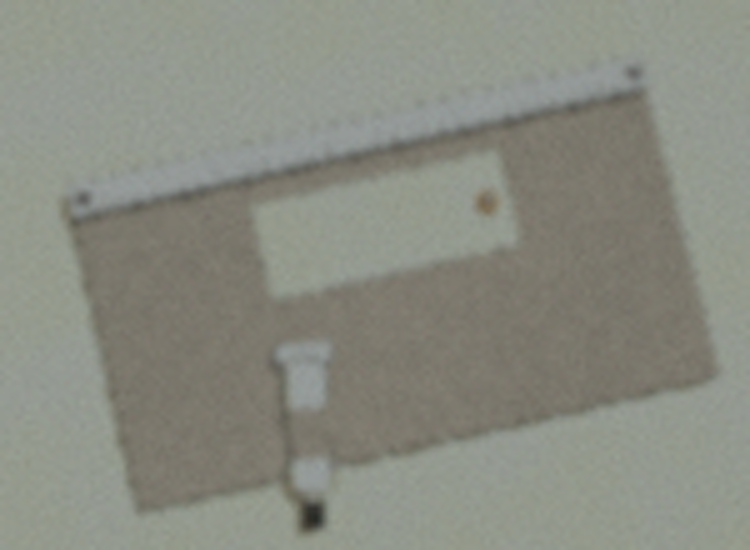

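The crop shows the rail's guiding edge from (75,218) to (645,93), the pin with the tag's eyelet at (486,203), and the tube from (303,350) to (312,515). In the full picture the pin is at (407.2,190.6). Next I'll take close wrist looks over both the board and the stencil.

```bash
cat > n.py <<'E'
from h import *
f=load('top0.npz')
cr=lambda x,y:[310+x/5,150+y/5]
B=onz(f,[cr(75,218),cr(645,93),cr(137,512),cr(718,376)],.018); p=onz(f,cr(486,203),.022)[0]
print(B.round(4),p); d=B[0]-B[1]; th=np.arctan2(d[1],d[0]); d2=B[2]-B[3]; print(np.degrees([th,np.arctan2(d2[1],d2[0])]))
print('tube',onz(f,[cr(303,350),cr(312,515)],.03).round(3))
qs=monitor.sense()['joints']
gr=[.529,.296]; u=np.array([np.cos(th),np.sin(th)]); pl=p[:2]+.05*u
for name,a0 in(('A',np.pi/2),('B',-np.pi/2)):
    for dd in(np.pi,-np.pi):
        pass
for pos,a in((gr,np.pi/2),(gr,-np.pi/2),(pl,th),(pl,th-np.pi)):
    print(pos,np.degrees(a),[kinematics.ik([*pos,z],down(a)) for z in(.1,)])
E
python3 n.py
```

```text
[[ 0.5998  0.0207  0.018 ]
 [ 0.6773 -0.3283  0.018 ]
 [ 0.4223 -0.0169  0.018 ]
 [ 0.5035 -0.3681  0.018 ]] [ 0.60846083 -0.22839289  0.022     ]
[102.51070766 103.01305831]
tube [[ 0.518 -0.116  0.03 ]
 [ 0.42  -0.121  0.03 ]]
[0.529, 0.296] 90.0 [array([ 3.17089469e-01,  6.12251536e-01,  1.40023719e+00, -4.44089210e-16,
        1.12910393e+00, -1.25370686e+00])]
[0.529, 0.296] -90.0 [array([ 3.17089469e-01,  6.12251536e-01,  1.40023719e+00, -4.44089210e-16,
        1.12910393e+00,  1.88788580e+00])]
[ 0.59762973 -0.17958012] 102.51070765850308 [array([-4.79369863e-01,  6.48257403e-01,  1.33726879e+00, -4.44089210e-16,
        1.15606646e+00, -2.26851923e+00])]
[ 0.59762973 -0.17958012] -77.48929234149692 [array([-4.79369863e-01,  6.48257403e-01,  1.33726879e+00, -4.44089210e-16,
        1.15606646e+00,  8.73073423e-01])]
```

```bash
python3 - <<'E'
from h import *
env.reach([.56,-.19,.26],down(np.radians(-77.5))); w=grab('wrist','w1.png')
print('pin px',proj(w,[.608,-.228,.022]))
env.movel([.60,-.19,.26],velocity=.2); w=grab('wrist','w2.png');print('pin px',proj(w,[.608,-.228,.022]))
env.reach([.50,.296,.26],down(np.pi/2)); w=grab('wrist','w3.png');print('grip px',proj(w,[.529,.296,.03]))
env.movel([.55,.296,.26],velocity=.2); w=grab('wrist','w4.png');print('grip px',proj(w,[.529,.296,.03]))
print(monitor.sense()['clock'])
a=[cv2.imread(f'pics/w{i}.png') for i in(1,2,3,4)]
cv2.imwrite('pics/m12.png',cv2.resize(np.vstack(a[:2]),(750,938))[:, :][::1][:,:] if 0 else cv2.resize(np.hstack(a[:2]),(800,250)))
E
```

```text
pin px [[354.26695698 137.21450792]]
pin px [[347.25662644 166.04483281]]
grip px [[320.04268462 186.85073579]]
grip px [[319.97268903 151.11212892]]
4.6083
```

View pics/w2.png

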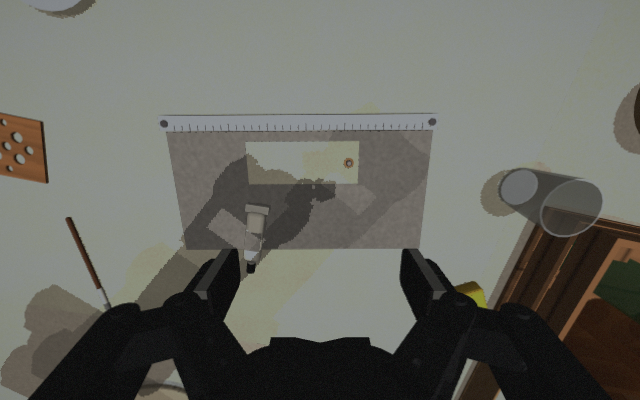

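View pics/w4.png

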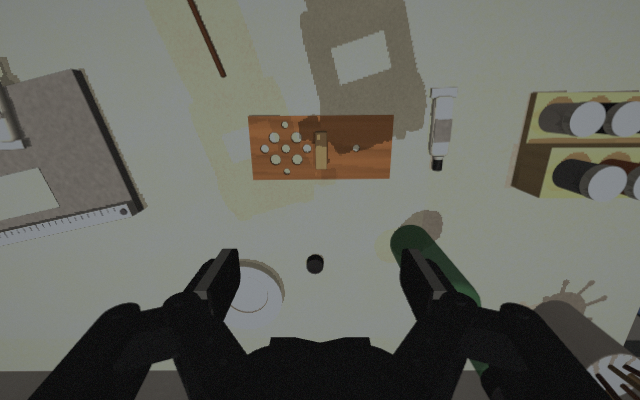

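In w2 the pin with its eyelet is at (348.5,162), the rail's guiding edge is near row 131 (167→433), and the tube is at (255,215)–(250,268). In w4 the stencil spans (250,115)–(392,180), the grip block is at (321,150) and the hole at (356,148). All of this agrees with the top-view estimate to within a pixel or two.

```bash
cat > r.py <<'E'
from h import *
W={i:load(f'w{i}.npz') for i in(1,2,3,4)}
def st(i):
    f=W[i];h=cv2.cvtColor(f['frame'],cv2.COLOR_RGB2HSV);m=cv2.inRange(h,(3,110,40),(22,255,255))
    p=proj(f,[.529,.296,.01])[0];k=np.zeros_like(m);cv2.circle(k,tuple(int(v) for v in p),100,255,-1);m&=k
    m=cv2.morphologyEx(m,cv2.MORPH_CLOSE,np.ones((7,7)));c=max(cv2.findContours(m,0,1)[0],key=cv2.contourArea)
    P=onz(f,c[:,0],.005)[:,:2]*1000; r=cv2.minAreaRect(P.astype(np.float32)); return r,cv2.boxPoints(cv2.minAreaRect(c))
for i in(3,4): print(i,st(i)[0])
def dark(i,P,rad):  # centroid of grip top: lighter wood
    f=W[i];p=proj(f,P)[0].astype(int);return p,f['frame'][p[1]-rad:p[1]+rad,p[0]-rad:p[0]+rad]
t=[]
for i,P in((1,[.608,-.228,.022]),(2,[.608,-.228,.022]),(3,[.529,.296,.031]),(4,[.529,.296,.031])):
    p,c=dark(i,P,20); t.append(cv2.resize(c[:,:,::-1],(400,400),interpolation=cv2.INTER_CUBIC)); print(i,'crop origin',p-20)
im=np.vstack([np.hstack(t[:2]),np.hstack(t[2:])]);cv2.imwrite('pics/crops.png',cv2.resize(im,(600,600)))
# eyelet: reddish in bright tag
for i in(1,2):
    f=W[i];p=proj(f,[.608,-.228,.022])[0].astype(int);c=f['frame'][p[1]-14:p[1]+14,p[0]-14:p[0]+14].astype(int)
    s=c[:,:,0]-c[:,:,2];m=(s>45).astype(np.uint8);n,l,stt,ce=cv2.connectedComponentsWithStats(m);j=1+np.argmax(stt[1:,4]);W[i]['pin']=ce[j]+p-14;print('eyelet',W[i]['pin'],stt[j],onz(f,W[i]['pin'],.018))
print('tri',tri([W[1],W[2]],[W[1]['pin'],W[2]['pin']]))
for i in(1,2): # guiding-edge foot: bright->dark transition going down columns
    f=W[i];g=cv2.GaussianBlur(cv2.cvtColor(f['frame'],cv2.COLOR_RGB2GRAY),(3,3),0).astype(float);pts=[]
    for s in np.arange(-.1,.23,.01):
        u=np.array([-.2166,.9763]);n=np.array([.9763,.2166]);b=np.array([.6085,-.2284])+.045*n+u*s
        q=np.linspace(-.012,.012,49);X=np.c_[b+q[:,None]*n,np.full(49,.032)];px=proj(f,X).astype(np.float32)
        v=cv2.remap(g.astype(np.float32),px[None,:,0],px[None,:,1],1)[0];d=np.gradient(v);j=np.argmax(d);pts.append(X[j,:2])
    pts=np.array(pts,np.float32);l=cv2.fitLine(pts,cv2.DIST_HUBER,0,.01,.01).ravel()
    n=np.array([l[1],-l[0]]);n*=np.sign(n[0]);print('rail top edge',l,np.degrees(np.arctan2(l[1],l[0])),'res mm',np.std((pts-l[2:])@n)*1e3,'dist pin->rail mm',(l[2:]-np.array([.6085,-.2284]))@n*1e3)
E
python3 r.py
```

```text
3 ((528.333740234375, 296.83477783203125), (89.68919372558594, 199.51280212402344), 0.4561704099178314)
4 ((528.5436401367188, 296.88507080078125), (89.48212432861328, 199.6894989013672), 0.47362735867500305)
1 crop origin [334 117]
2 crop origin [327 146]
3 crop origin [300 167]
4 crop origin [299 131]
eyelet [355.18367347 133.44897959] [11  6 10 10 49] [[ 0.61281044 -0.22851843  0.018     ]]
eyelet [348.26190476 162.42857143] [11  6 10 10 42] [[ 0.61254226 -0.22868792  0.018     ]]
tri [ 0.61297399 -0.22823844  0.0205317 ]
rail top edge [ 0.22133653 -0.9751975   0.64365333 -0.15913968] -77.21245 res mm 0.3827184 dist pin->rail mm 49.61128170221466
rail top edge [ 0.22149545 -0.97516143  0.64643    -0.1708159 ] -77.20311 res mm 0.3084015 dist pin->rail mm 49.742504462493656
```

View pics/crops.png

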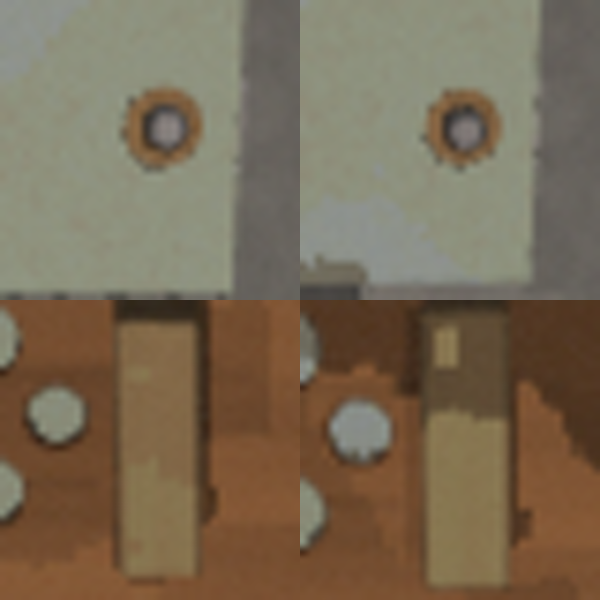

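```bash
python3 - <<'E'
from h import *
W={i:load(f'w{i}.npz') for i in(1,2,3,4)}
print('pin',tri([W[1],W[2]],[[356.3,134.1],[348.9,163.1]]),[onz(W[i],p,.024)[0] for i,p in((1,[356.3,134.1]),(2,[348.9,163.1]))])
g=tri([W[3],W[4]],[[321.2,186.9],[321.3,150.5]]);print('grip top',g)
assert .02<g[2]<.042
q=down(np.radians(90.46)); x,y=.5285,.2968
env.reach([x,y,.08],q)
hit=env.movel([x,y,.010],velocity=.06,guard=5); print('hit',hit,monitor.sense()['position'],monitor.sense()['contact_force'])
env.close_gripper(25); s=monitor.sense();print(s['position'],s['contact_force'],s['finger_gap'],s['gripper_force'])
env.movel([x,y,.10],velocity=.1); s=monitor.sense();print(s['clock'],s['position'],s['contact_force'],s['finger_gap'],s['gripper_force'])
grab('scene','s1.png')
E
```

```text
pin [ 0.61260654 -0.22931877  0.02264025] [array([ 0.61269367, -0.2293284 ,  0.024     ]), array([ 0.61284611, -0.22890747,  0.024     ])]
grip top [0.52720088 0.29766364 0.03649292]
hit False [0.52871054 0.29686969 0.01040052] [ 0.43032769 -0.36476534 -0.52555878]
[0.52858403 0.29682626 0.01012049] [ 0.47181932 -0.59439595  0.2218883 ] 0.18200455313717312 25.804495811462402
8.3667 [0.52811071 0.2966615  0.09923978] [ 0.85765929 -0.09313204 -1.32453965] 0.17826454991793883 25.580583214759827
```

```bash
cat > place.py <<'E'
from h import *
from scipy.spatial.transform import Rotation as R
p=np.array([.6127,-.2291]);th=np.radians(102.79)
u=np.array([np.cos(th),np.sin(th)]);n=np.array([np.sin(th),-np.cos(th)])
phi=.041;Rl=R.from_rotvec(-phi*np.r_[n,0]);q=(Rl*R.from_quat(down(th-np.pi))).as_quat()
h=.0102
def tcp(dx,dy,dz=0): # grip centre offset from seated position, height over riding
    o=np.r_[p+(.05+dy)*u+dx*n,.018+.1*phi+dz]; return o+Rl.apply([0,0,h])
E
python3 - <<'E'
from place import *
env.movel([.528,.2967,.16],velocity=.15)
env.reach(tcp(-.008,.02,.06),q)
env.movel(tcp(-.008,.02,.018),velocity=.1); grab('wrist','w5.png');grab('scene','s2.png');grab('top','t2.png')
s=monitor.sense();print(s['clock'],s['position'],tcp(-.008,.02,.018),s['contact_force'],s['finger_gap'])
im=cv2.imread('pics/s2.png')[150:260,170:350];im2=cv2.imread('pics/w5.png')
cv2.imwrite('pics/v5.png',np.vstack([cv2.resize(im,(640,391))[:200] if 0 else cv2.resize(im,(480,293)),cv2.resize(im2,(480,300))]))
E
```

```text
11.5667 [ 0.58973138 -0.16235108  0.0511063 ] [ 0.58930946 -0.16220016  0.05029143] [-0.25936661  0.80609537 -0.42731146] 0.17880785185964934
```

View pics/v5.png

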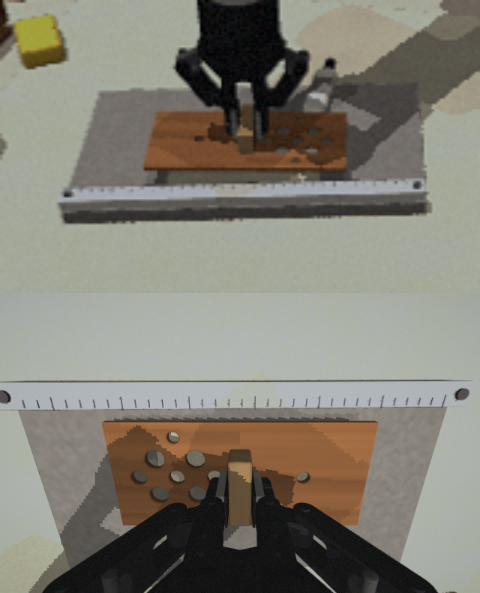

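The stencil is held square to the rail, with the flower end over the tag, a clear gap to the rail, and the tube well away. Now I'll lower it with a guard and then close the gap to the rail.

```bash
python3 - <<'E'
from place import *
def st(t):
    s=monitor.sense();d=s['position']-tcp(0,.02);print(t,round(s['clock'],2),'dn,du,dz mm',(np.r_[d[:2]@n,d[:2]@u,d[2]]*1e3).round(2),'F',(np.r_[s['contact_force'][:2]@n,s['contact_force'][:2]@u,s['contact_force'][2]]).round(2),'M',s['ft_torque'].round(2))
st('start')
env.movel(tcp(-.005,.02,.006),velocity=.06);st('pre')
print(env.movel(tcp(-.005,.02,-.003),velocity=.012,guard=2.0));st('down')
z=monitor.sense()['position'][2]-tcp(0,0)[2]
print(env.movel(tcp(.006,.02,z+.0003),velocity=.012,guard=2.5));st('rail')
grab('wrist','w6.png');grab('scene','s3.png')
E
```

```text
start 11.57 dn,du,dz mm [-7.62 -0.24 18.81] F [-0.07  0.84 -0.43] M [ 0.05 -0.   -0.  ]
pre 11.93 dn,du,dz mm [-5.14  0.18  5.43] F [ 0.07 -0.26 -1.77] M [ 0.05  0.02 -0.02]
True
down 12.47 dn,du,dz mm [-5.01 -0.03 -0.17] F [-0.23  1.02  4.18] M [ 0.05  0.09 -0.04]
True
rail 12.72 dn,du,dz mm [-4.97 -0.02 -0.13] F [-1.59  0.2   3.93] M [-0.02  0.08 -0.01]
```

Contact came at exactly the predicted riding height. The rail guard was tripped early by friction, so I'll lift 0.7 mm and try again.

```bash
python3 - <<'E'
from place import *
def st(t):
    s=monitor.sense();d=s['position']-tcp(0,.02);print(t,round(s['clock'],2),'dn,du,dz mm',(np.r_[d[:2]@n,d[:2]@u,d[2]]*1e3).round(2),'F',(np.r_[s['contact_force'][:2]@n,s['contact_force'][:2]@u,s['contact_force'][2]]).round(2),'M',s['ft_torque'].round(2))
env.movel(tcp(-.005,.02,.0008),velocity=.01);env.hold(.1);st('lift')
print(env.movel(tcp(.006,.02,.0008),velocity=.01,guard=2.5));st('rail')
env.hold(.1);st('rail');grab('wrist','w7.png');grab('scene','s4.png')
im=cv2.imread('pics/s4.png')[150:260,170:350];im2=cv2.imread('pics/w7.png')[100:300,100:540]
cv2.imwrite('pics/v7.png',np.vstack([cv2.resize(im,(480,293)),cv2.resize(im2,(480,218))]))
E
```

```text
lift 13.21 dn,du,dz mm [-5.17  0.16  0.43] F [-0.79  0.45 -0.54] M [ 0.04 -0.03  0.  ]
True
rail 13.82 dn,du,dz mm [-0.46  0.26  0.21] F [-0.42 -0.37 -1.94] M [0.05 0.04 0.02]
rail 13.93 dn,du,dz mm [-0.53  0.32 -0.04] F [0.18 0.11 0.18] M [-0.05 -0.1   0.03]
```

View pics/v7.png

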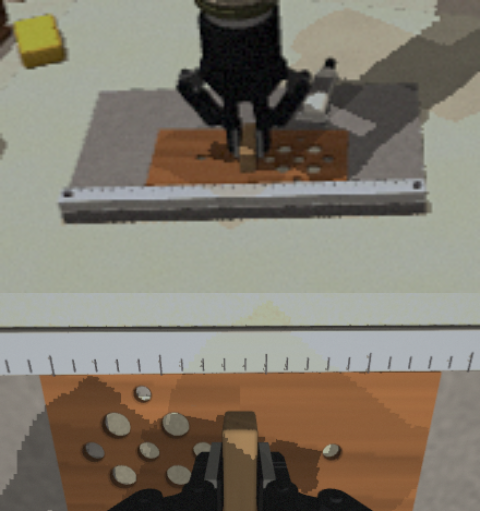

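No gap shows at the rail, but the steady force there is near zero. I'll creep on in small steps and watch the settled force.

```bash
python3 - <<'E'
from place import *
def fn():
    F=[]
    for _ in range(4): env.hold(.03);F.append(monitor.sense()['contact_force'])
    F=np.mean(F,0);return F[:2]@n,F[2]
def dn(): return (monitor.sense()['position']-tcp(0,.02))[:2]@n*1e3
f0=fn();print(f0,dn())
for k in range(8):
    env.movel(tcp(-.0003+.0004*k,.02,.0006),velocity=.01,guard=4);f=fn();print(np.round(f,2),round(dn(),2))
    if f[0]-f0[0]<-1.5:break
print(monitor.sense()['clock'])
E
```

```text
(np.float64(0.7879924966262593), np.float64(0.06016267522977952)) -0.6071099782899476
[-0.17 -1.4 ] -0.37
[-2.47 -0.12] -0.09
14.925
```

```bash
cat > pushst.py <<'E'
from place import *
q0=down(th-np.pi)
def tp(dy,z): return np.r_[p+(.05+dy)*u,z]
def st(t):
    s=monitor.sense();d=s['position']-tp(0,0);F=s['contact_force'];print(t,round(s['clock'],2),'n,u,z mm',(np.r_[d[:2]@n,d[:2]@u,d[2]]*1e3).round(2),'F',(np.r_[F[:2]@n,F[:2]@u,F[2]]).round(2))
def pic(i):
    f=grab('wrist',f'w{i}.png');g=grab('scene',f's{i}.png')
    cv2.imwrite(f'pics/v{i}.png',np.vstack([cv2.resize(g['frame'][150:260,170:350,::-1],(480,293)),cv2.resize(f['frame'][:,:,::-1],(480,300))]))
E
python3 - <<'E'
from pushst import *
env.release();env.hold(.2);st('rel')
print(env.movel(tp(.02,.0235),velocity=.05,frame=q0,guard=4));st('low')
print(env.movel(tp(-.008,.0235),velocity=.05,guard=4));st('near')
pic(8)
E
```

```text
rel 15.81 n,u,z mm [ 0.09 20.39 32.91] F [-0.19 -0.24 -0.69]
False
low 16.15 n,u,z mm [-0.2  19.82 23.22] F [-0.25  0.43 -0.12]
False
near 16.86 n,u,z mm [-0.08 -7.91 23.4 ] F [0.43 0.18 0.44]
```

View pics/v8.png

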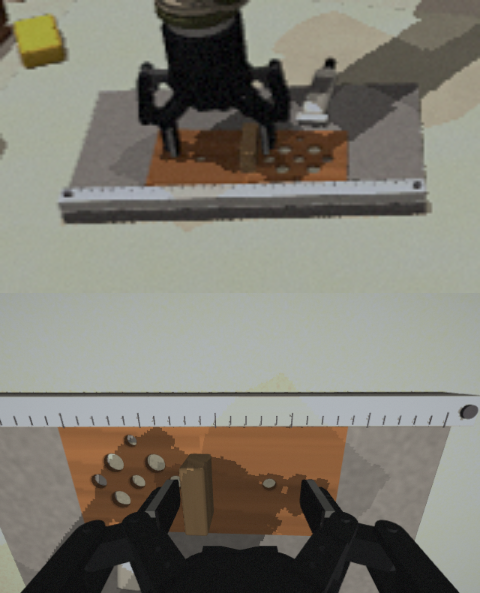

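The stencil rides freely against the rail and the left finger stands a few mm from the grip. I'll push gently along the rail with a guard.

```bash
python3 - <<'E'
from pushst import *
for k in range(4):
    r=env.movel(tp(-.042,.0235),velocity=.015,guard=3.5);st(r)
    if not r or (monitor.sense()['position'][:2]-tp(0,0)[:2])@u<-.031: break
pic(9)
E
```

```text
True 18.6 n,u,z mm [ -0.29 -35.28  22.9 ] F [ 0.84  0.45 -0.3 ]
```

View pics/v9.png

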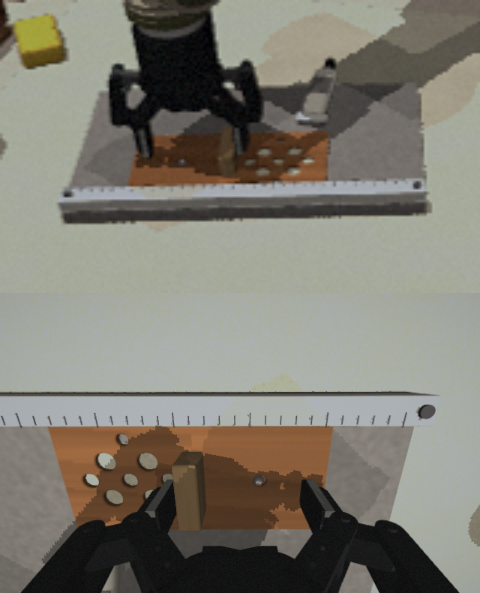

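It stopped at the expected place and the pin shows in the hole at (259,481). I'll back off, retreat and check that the plate has dropped and lies flat.

```bash
python3 - <<'E'
from pushst import *
env.movel(tp(0,.0235),velocity=.08);st('back')
env.movel(tp(0,.16),velocity=.15)
env.movel(np.r_[p+.05*u-.03*n,.16],velocity=.15);env.hold(.2)
f=grab('wrist','w10.png');grab('scene','s10.png');grab('top','t10.png')
x0=proj(f,np.r_[p,.025])[0].astype(int);print(x0,monitor.sense()['clock'])
a=cv2.resize(f['frame'][x0[1]-25:x0[1]+25,x0[0]-25:x0[0]+25,::-1],(390,390),interpolation=cv2.INTER_CUBIC)
g=load('s10.npz')['frame'][165:240,185:340,::-1]
cv2.imwrite('pics/v10.png',np.hstack([a,cv2.resize(g,(400,390),interpolation=cv2.INTER_CUBIC)]))
# plate height: width of far/near edges: compare rect sizes at assumed plane z=.023
h=cv2.cvtColor(f['frame'],cv2.COLOR_RGB2HSV);m=cv2.inRange(h,(3,110,40),(22,255,255));m=cv2.morphologyEx(m,cv2.MORPH_CLOSE,np.ones((7,7)))
c=max(cv2.findContours(m,0,1)[0],key=cv2.contourArea);q=cv2.approxPolyDP(c,6,True)[:,0];X=onz(f,q,.023)
d=X[:,:2]-p;print(q.tolist(),(np.c_[d@n,d@u]*1e3).round(1).tolist())
E
```

```text
back 19.29 n,u,z mm [ 0.16  0.12 23.7 ] F [ 0.29  0.41 -0.31]
[369 158] 21.05
[[217, 112], [227, 199], [415, 198], [424, 111]] [[44.2, 149.0], [-44.1, 148.6], [-42.9, -50.5], [45.1, -49.7]]
```

View pics/v10.png

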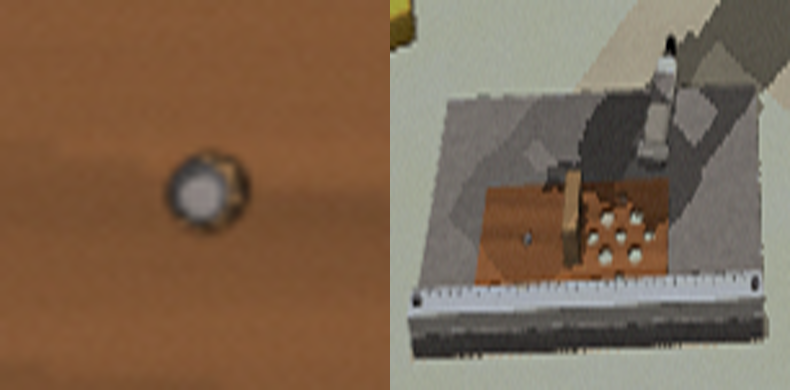

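The pin stands up through the hole at (205,195). The plate measures 88 mm wide at both ends and 199 mm long on the seated plane, so it is flat and dropped. The tube has not moved and the arm is clear.

```bash
python3 -c "
from h import *
print(job.hand_in())"
```

```text
the job is handed in; nothing more can be done
None
```

The stencil lies flat on the board against the rail, flower over the tag and hole dropped over the register pin; the arm is clear, and the job was handed in at about 21 s on the robot's clock.

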